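Lock the specimen chest: hasp over the staple, pin through

ROBOT

A 6-joint arm with a two-finger parallel gripper is mounted at the origin on the work surface. World frame = base frame: x ahead of the robot, y to its left, z up, the work surface at z = 0. Lengths are in mm, angles in rad, forces in N, time in s.
With the tool pointing down it reaches from about 275 to 825 mm from the base axis. Payload 4.9 kg.
Tool frame: the origin (TCP) lies at the very end of the fingers, on their centre line; the grasp point (between the pads) lies 19 mm behind it; z points along the fingers, y is the line along which they close (so a half turn about z gives the same grasp; the last joint's range is limited). The gripper opens to 85 mm and grips with 20 to 120 N. Pads are 22 mm wide; open, the fingers measure 114 mm over their backs; the gripper's body (76 mm by 85 mm) begins 54 mm behind the grasp point. The pads swing forward as they close: fully open they stand 13 mm farther back than shut.
Start: joints at [-1.355, 0.326, -0.193, 1.052, 0, 1.437], TCP at [188.503, -516.706, 231.281] pointing down, gripper open.
Joint ranges: [-2.65, 2.65], [-0.97, 1.79], [-1.3, 1.35], [-1.93, 2.1], [-1.47, 1.37], [-3.14, 3.14]. Speed limits (rad/s): [2.57, 2.57, 3.14, 3.14, 3.14, 3.14].

INTERFACE

Orientations are given as [roll, pitch, yaw] about the fixed x, y, z axes, in that order (R = Rz(yaw) Ry(pitch) Rx(roll)).
In Python, from bench import bot, solve_ik, imaging gives the robot as it stands. Calls block until the motion is done:
- bot.move_ptp(position, orientation): joint-space move of the TCP to a pose.
- bot.movel(position, rot=None, max_speed=150, threshold=None): straight line of the TCP; rot=None keeps the orientation; max_speed is the mean speed in mm/s. With threshold (N) it stops when the force on the tool has changed by that much, and returns True; else False.
- bot.move_j(angles): joint-space move.
- bot.grip(opening, effort=None): opening from 0.0 (shut) to 1.0 (fully open); effort is the grip in N (None keeps the last); returns when the fingers have stopped.
- bot.dwell(seconds).
- solve_ik(position, orientation): joint angles nearest the present ones, or None.
- bot.get_state(): the state.
- imaging.capture(name): name is "side" or "top"; returns the picture (480x640x3 uint8, blue, green, red); there is no depth.
- imaging.camera_model(name): a dict with "K" (3x3 intrinsics, pixels), "k1" (the pictures are not rectified: a ray, as slopes to the right and down, at radius r is drawn at 1 + k1 r^2 times it, then the intrinsics apply), "position" and "rotation" of the camera in the world. Camera axes: x right, y up, looking along -z (the intrinsics and any distortion apply to the point x, -y, -z); pixel columns grow to the right and rows downward; lengths in mm; the calibration is good to about 2 mm. A picture is of the moment at which its call begins. camera_model takes no time and is no camera call.
A pose or a line that the arm cannot do raises bot.IKError and nothing moves.
- bot.sign_off(): hands the job in; it is judged then, once.
The state is a dict: "t": time; "qpos": joint angles; "joint_velocities": joint speeds; "effort": joint torques, N m; "tcp_pos": TCP position; "orientation": TCP orientation; "contact_force": force on the tool from outside, world axes, zero at the start; "wrist_torque": the same for the moment, N m; "opening": opening from 0.0 (shut) to 1.0 (fully open); "gripper_force": force on a finger pad.
Only numpy, scipy, OpenCV 4.12 (cv2) and the standard library are available. Lean on these libraries where they do the work, as an engineer would, in place of code of your own. Each camera call takes 0.05 s, during which the arm holds its last target. There are 200 camera calls.

TASK

Lock the specimen chest: swing the hasp over its staple, then push the locking pin through the staple on top of the hasp until its head is fully home, so that the lid stays drawn down on its seal. Let go of everything and leave the slide box, the jar and the bottle as they stand.

Things in the scene. Friction and masses are not known exactly. Their poses are not given: they have to be found in the camera images.
- chest: White specimen chest, fixed, 300 deep (x) x 260 wide (y) x 120 mm high. Origin: centre of underside; x from its front (blue panel, dial) to its rear, y left, z up. The front 133 mm of the top is a fixed flat deck 120 mm above the bench; behind it lies the blue lid, hinged along the rear edge, flush with the deck when fully down.
- lid (a joint): Lid angle (rad) about its rear hinge line, 142 mm behind the chest's origin, 104 mm above the bench. 0 = fully down (hard stop), positive = raised. The springy seal holds the unlocked lid up at 0.05 to 0.065: the hasp then stands some 11 mm proud at the staple. Pushing down on the hasp there takes about 9 N to bring it fully down; it rises again when let go.
- hasp_hinge (a point): Middle of the hasp's hinge line (parallel to chest y) on the lid, straight above the chest's origin, 5.5 mm above the lid's top (125.5 mm above the bench with the lid fully down).
- hasp_tip (a point): Middle of the hasp's free end, in mid thickness, 140 mm from the hinge line. The hasp is a steel strap 140 x 40 x 5 mm with a slot 40 x 13 mm (long way along the strap) centred 70 mm from the hinge line, and a curled lip, about 8 mm high, along the free end on the side that is uppermost when it lies over the staple.
- hasp (a joint): Hasp angle (rad) relative to the lid. 0 = fully over the staple, pointing to the chest's front in line with the lid's top (hard stop: pressing farther presses the lid down); 1.57 = upright; up to 2.75 = leaning back over the lid. Stiff hinge (0.2 N m, 1.5 N at the free end): it stays where it is left.
- staple_eye (a point): Centre of the fixed staple's eye, 70 mm ahead of the chest's origin, 16 mm above the deck. Upright U of 8 mm steel bar in the chest's x-z plane; eye 17 mm wide, its axis along chest y (pin may enter from either side); crown's underside 23, top 31 mm above the deck. The hasp's top is 8 mm above the deck when fully down, but about 19 mm (eye blocked) while the seal holds the lid up.
- pin: Loose locking pin, about 90 g: round steel shank 12 mm thick, 80 mm long, its last 12 mm tapered to a 4 mm nose; square red head 22 x 22 x 14 mm. Origin: on the axis where shank meets head; x points along the shank to the nose. Starts lying on the bench, nose dipped 0.073 rad.
- pin_nose (a point): Tip of the pin's nose, 80 mm from the head's inner face, on the axis.
- pin_seat (a point): Point on the pin's axis 20 mm from the head's inner face. It lies at the staple's eye when the pin is fully home, that is when the head's inner face meets the hasp's side edge (20 mm from the hasp's middle line).
- pin_head (a point): Middle of the outer face of the pin's head, on the axis, 14 mm behind the head's inner face. Once the pin is in the eye above the hasp, the seal's push clamps it up against the crown: it stays put when let go, and sliding it takes up to about 12 N.
- slide_box: Bystander: closed microscope-slide box, blue with a white lid, 100 x 82 x 34 mm, loose. Origin: centre of its underside, z up.
- fixative_jar: Bystander: amber jar with a white cap, 62 mm in diameter, 95 mm high, loose. Origin: centre of its underside, z up.
- stain_bottle: Bystander: white bottle with a blue cap, 60 mm in diameter, 140 mm high, loose. Origin: centre of its underside, z up.
Mind the look-alikes: they are no part of the job. What is shaped like the pin but green, purple or yellow is not meant.

How it is judged:
By the outcome, as a careful person would: the job done as asked, in the order asked, and still so for the second after the job is handed in, with the robot touching nothing.
It also fails if it takes over 64 s, if anything falls off the work surface, if the arm or the gripper's body presses on something with over 40 N, if the wrist force passes 120 N, or if a joint passes its speed limit or range.

## Working session

There is one attempt and no reset: what is moved stays moved. The work goes in short steps, each a Python script; the robot and the scene stay as the last script left them, time stands still between calls to the robot, and variables do not carry over. Pictures are saved under pics/ and viewed, at most 10 in all, crops included, and the job is handed in when it is done.

```bash
ls; mkdir -p pics
python3 - <<'E'
from bench import bot, imaging
import cv2
for n in("top","side"):
    cv2.imwrite(f"pics/{n}0.png",imaging.capture(n)); m=imaging.camera_model(n); print(n,m)
s=bot.get_state();print(s)
E
```

```text
pics
top {'K': array([[436.42178183,   0.        , 320.55637723],
       [  0.        , 436.42178183, 240.11283063],
       [  0.        ,   0.        ,   1.        ]]), 'k1': 0.01459712437708403, 'position': array([ 317.32335146,   27.60314017, 1068.57234373]), 'rotation': array([ 2.06041219e-01,  2.14302906e-04, -1.61743393e+00])}
side {'K': array([[452.71633635,   0.        , 323.81805359],
       [  0.        , 452.71633635, 237.30578511],
       [  0.        ,   0.        ,   1.        ]]), 'k1': 0.018404408992425077, 'position': array([-33.6592896 , 591.65944425, 623.67772235]), 'rotation': array([ 0.99065427,  0.0138981 , -2.37497304])}
{'t': 0.1, 'qpos': array([-1.35520315e+00,  3.26874608e-01, -1.93485297e-01,  1.05200613e+00,
       -1.94564722e-05,  1.43656751e+00]), 'joint_velocities': array([ 0.00096598, -0.00173751,  0.00166444,  0.00074847, -0.0004903 ,
        0.00150506]), 'effort': array([ 7.52660744e-04, -4.44237721e+01,  2.63039303e+01,  7.92223000e-03,
       -7.37351547e-05,  1.12667772e-05]), 'tcp_pos': array([ 188.37869284, -516.17428708,  230.57696759]), 'orientation': array([-3.14003446e+00, -1.90786135e-04,  3.49821858e-01]), 'contact_force': array([-0.25559007,  0.81650865, -0.31434415]), 'wrist_torque': array([-0.03852481,  0.01377528, -0.02341039]), 'gripper_force': 0.0, 'opening': 0.99811254544517}
```

View pics/top0.png

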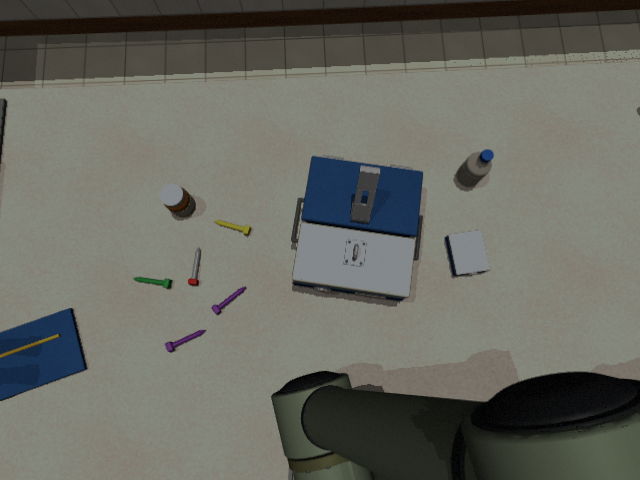

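View pics/side0.png

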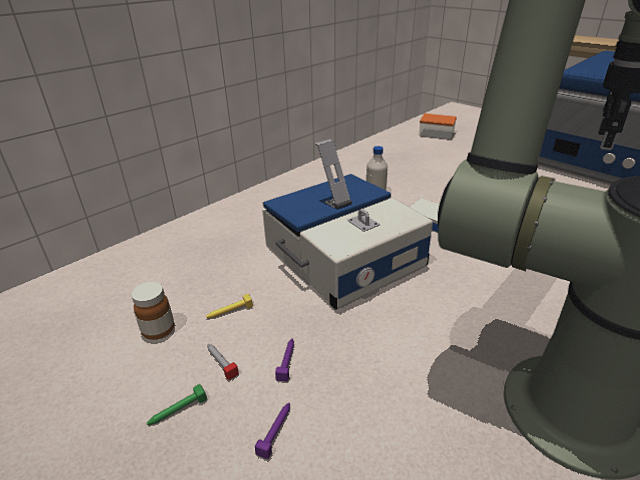

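Top view: the only red-headed steel pin is at (193,282) with its nose at (198,248). The look-alikes are yellow (233,228), green (153,282) and purple (230,300) and (186,340). The red/steel one fits the description. The chest is at about (357,228), the hasp stands upright or leans at (366,195), and the staple is at (354,252). I'll enlarge to confirm.

```bash
cat > h.py <<'E'
import numpy as np, cv2
from scipy.spatial.transform import Rotation as R
from bench import bot, imaging, solve_ik
def cam(n):
    m=imaging.camera_model(n); return m, R.from_euler('xyz',m['rotation']).as_matrix()
def proj(n,p):
    m,C=cam(n); q=(np.atleast_2d(p)-m['position'])@C; s=np.c_[q[:,0],-q[:,1]]/-q[:,2:]
    s=s*(1+m['k1']*(s**2).sum(1,keepdims=True)); K=m['K']; return s*[K[0,0],K[1,1]]+K[:2,2]
def ray(n,uv):
    m,C=cam(n); K=m['K']; d=(np.array(uv,float)-K[:2,2])/[K[0,0],K[1,1]]; s=d.copy()
    for _ in range(8): s=d/(1+m['k1']*(s@s))
    return m['position'], C@np.array([s[0],-s[1],-1])
def onz(n,uv,z):
    o,d=ray(n,uv); return o+d*(z-o[2])/d[2]
def show(name,parts):
    cv2.imwrite(f'pics/{name}.png',np.hstack([cv2.resize(i[y:y+h,x:x+w],(W,H),interpolation=cv2.INTER_CUBIC) for i,(x,y,w,h),(W,H) in parts]))
E
python3 - <<'E'
from h import *
t=cv2.imread('pics/top0.png'); s=cv2.imread('pics/side0.png')
show('crop1',[(t,(285,150,145,155),(561,600)),(t,(175,240,40,50),(239,300*2))])
show('crop2',[(s,(255,130,185,180),(560,545)),(s,(195,335,60,135),(240,545))])
E
```

```text
(no output)
```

View pics/crop1.png

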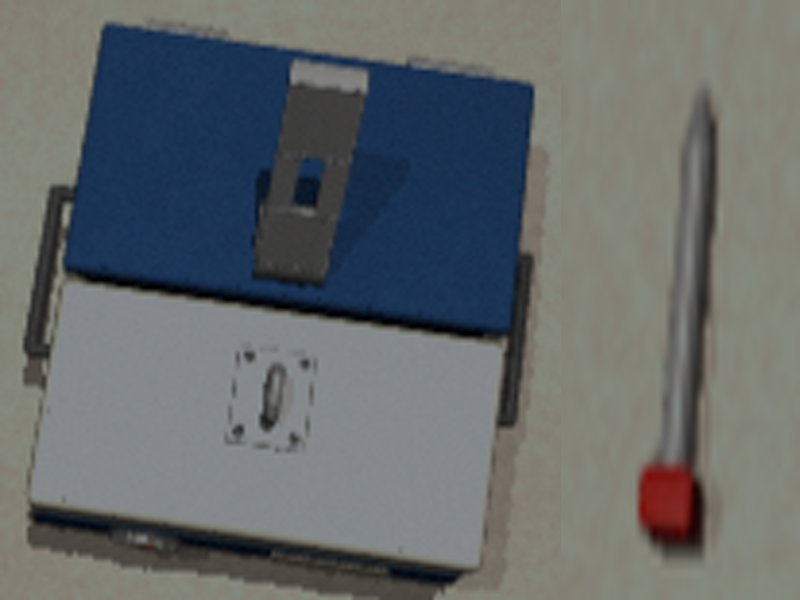

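View pics/crop2.png

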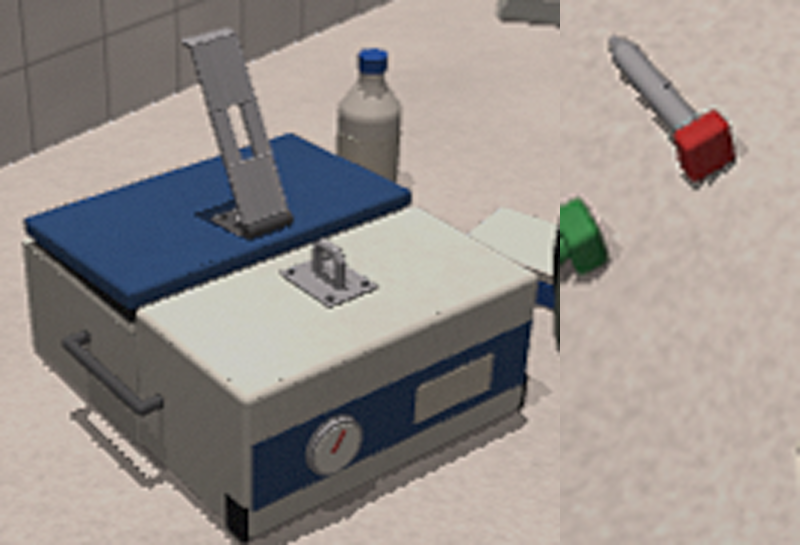

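The crops confirm that the steel pin with the red square head is the right one. Its head is at about (193,282) and its nose at about (199,247) in the top view. Next I'll fit the chest pose, hasp angle and pin pose from both views.

```bash
cat > fit.py <<'E'
from h import *
from scipy.optimize import least_squares
def c1(p): return (285+p[0]/3.869,150+p[1]/3.871)
def c2(p): return (255+p[0]/3.027,130+p[1]/3.028)
L=[('top',(-150,130,120),c1((31,507))),('top',(-150,-130,120),c1((480,570))),('top',(-17,130,120),c1((66,278))),('top',(-17,-130,120),c1((503,338))),
('top',(-70,0,150),c1((273,393))),('side',(-150,130,120),c2((248,403))),('side',(-150,130,0),c2((245,541))),('side',(-150,-130,120),c2((537,280))),('side',(-17,130,120),c2((140,305))),('side',(-70,0,151),c2((328,243)))]
def W(q,p): return np.r_[R.from_euler('z',q[2]).apply(np.array(p,float)*[1,1,1])+[q[0],q[1],0]]
def f(q): return np.concatenate([proj(n,W(q,p))[0]-uv for n,p,uv in L])
r=least_squares(f,[450,0,0],loss='soft_l1'); q=r.x
print('chest',q.round(3)); print(f(q).reshape(-1,2).round(1).tolist())
def tip(a,l=.057):
    hx,hz=-142+142,0
    h=np.array([142-142*np.cos(l)-21.5*np.sin(l)*0,0,104+142*np.sin(l)+21.5])
    return W(q,(h[0]-140*np.cos(a+l)*1+5*np.sin(a),0,h[2]+140*np.sin(a+l)))
g=lambda a: np.concatenate([proj('top',tip(a[0]))[0]-c1((330,68)),proj('side',tip(a[0]))[0]-c2((210,38))])
a=least_squares(g,[1.8]); print('hasp',a.x,a.fun.round(1))
t=cv2.imread('pics/top0.png').astype(int); s=cv2.imread('pics/side0.png').astype(int)
nose={'top':(199.1,247.2),'side':(208.0,345.2)}; cen={}
for n,i,(x,y,w,h) in(('top',t,(180,265,30,30)),('side',s,(215,355,30,30))):
    m=np.zeros(i.shape[:2],np.uint8); b=i[y:y+h,x:x+w]; m[y:y+h,x:x+w]=(b[...,2]>1.8*np.maximum(b[...,1],b[...,0]))&(b[...,2]>50)
    M=cv2.moments(m,True); cen[n]=(M['m10']/M['m00'],M['m01']/M['m00']); print(n,M['m00'],cen[n])
box=np.array([(x,y,z) for x in(-14,0) for y in(-11,11) for z in(-11,11)],float)
def pinW(v,p): return R.from_euler('xyz',[0,.073,v[2]]).apply(p)+[v[0],v[1],11.5]
def fp(v):
    o=[]
    for n in('top','side'):
        H=cv2.convexHull(proj(n,pinW(v,box)).astype(np.float32)); M=cv2.moments(H)
        o+=[M['m10']/M['m00']-cen[n][0],M['m01']/M['m00']-cen[n][1]]; o+=list(proj(n,pinW(v,[[78.5,0,0]]))[0]-nose[n])
    return np.array(o)
h0=onz('top',cen['top'],15)
r=least_squares(fp,[h0[0],h0[1],0],diff_step=1e-4); print('pin',r.x.round(3),r.fun.round(1), 'nose',pinW(r.x,[80,0,0]).round(1))
E
python3 fit.py
```

```text
chest [551.576 -68.41   -6.471]
[[-2.1, -0.4], [0.8, 0.2], [-2.0, 0.1], [0.8, 0.5], [0.2, -1.0], [-0.3, -1.1], [0.6, 1.3], [1.5, -3.2], [-2.9, 0.6], [0.3, -0.4]]
hasp [2.05310498] [-1.1  1.2 -1.8 -0.2]
top 49.0 (192.18367346938774, 281.3469387755102)
side 174.0 (230.7816091954023, 370.5977011494253)
pin [ 4.56471e+02  3.30815e+02 -1.29000e-01] [ 0.4  0.3 -0.8  0.5 -0.4 -0.   0.1 -0.9] nose [535.6 320.5   5.7]
```

Chest at (551.6, −68.4), yaw −0.188. Hasp leans at about 2.05 rad. Pin at (456.5, 330.8), yaw −0.129. The residuals are 1–3 px, and the heights and reaches are plausible. Swinging the hasp now.

```bash
cat >> h.py <<'E'
CH=np.array([551.6,-68.4]); CY=-0.188
def W(x,y,z): return np.r_[R.from_euler('z',CY).apply([x,y,0])[:2]+CH,z]
def pics(name,boxes):
    show(name,[(imaging.capture(n),b,s) for n,b,s in boxes])
E
python3 - <<'E'
from h import *
o=[np.pi,0,CY]; Hz=133.6
bot.grip(0.0,40)
bot.move_ptp(W(100,0,330),o); bot.movel(W(98,0,225),max_speed=200)
for ph in (2.2,1.9,1.6,1.3,1.0,.75,.5,.25):
    c,s=np.cos(ph),np.sin(ph); r,d=118,6
    hit=bot.movel(W(-r*c+d*s+11,0,Hz+r*s+d*c),max_speed=150,threshold=25)
    if hit: print('hit',ph,bot.get_state()['contact_force']); break
else: print(bot.movel(W(-107,0,136),max_speed=60,threshold=7))
s=bot.get_state(); print(s['t'],s['tcp_pos'],s['contact_force'],s['opening'])
bot.movel(s['tcp_pos']+[0,0,60],max_speed=200)
bot.move_ptp([420,180,250],[np.pi,0,np.pi/2-.129-np.pi/2]); bot.grip(.6)
pics('hasp',[('top',(285,150,145,155),(400,428)),('side',(255,130,185,180),(400,428))]); print(bot.get_state()['t'])
E
```

```text
False
7.35 [446.59752867 -48.42726275 136.13872044] [ 0.2117544  -0.26535831  2.35529066] -0.00039404960317430065
13.225
```

View pics/hasp.png

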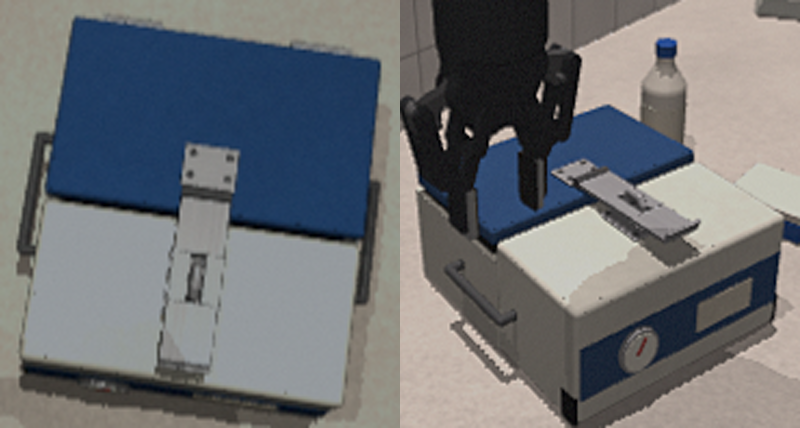

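The hasp now lies over the staple, with the crown coming up through the slot (top view about (356,251)). Picking the pin up by its shank and bringing its nose beside the staple for a check.

```bash
cat >> h.py <<'E'
PIN=np.array([456.5,330.8,11.5]); PR=R.from_euler('xyz',[0,.073,-.129]); TR=R.from_euler('xyz',[np.pi,0,-.129]); S=50
TP=PIN+PR.apply([S,0,0]); TP[2]=2.5     # TCP at grasp
def tool_for(seatnose,pitch=0.,dyaw=0.):  # pin nose position (world) -> TCP pos, rpy
    Rp=R.from_euler('xyz',[0,pitch,CY-np.pi/2+dyaw]); Rt=Rp*(PR.inv()*TR)
    off=PR.inv().apply(TP-PIN)-[80,0,0]
    return np.array(seatnose)+Rp.apply(off), Rt.as_euler('xyz')
E
python3 - <<'E'
from h import *
o=TR.as_euler('xyz')
bot.grip(.55,100)
bot.move_ptp(TP+[0,0,80],o); bot.movel(TP,max_speed=120,threshold=15)
print(bot.get_state()['tcp_pos'],TP)
bot.grip(0.0,100); s=bot.get_state(); print(s['opening'],s['gripper_force'])
bot.movel(TP+[0,0,150],max_speed=200)
p,r=tool_for(W(-70,40,175)); bot.move_ptp(p,r)
p,r=tool_for(W(-70,14,153)); bot.movel(p,max_speed=120)
s=bot.get_state(); print(s['t'],s['opening'],s['tcp_pos'],p)
for n in('top','side'):
    I=imaging.capture(n); cv2.imwrite(f'pics/pre_{n}.png',I)
a=cv2.imread('pics/pre_top.png');b=cv2.imread('pics/pre_side.png')
show('pre',[(a,(315,215,60,75),(400,500)),(b,(320,160,70,87),(400,500))])
print(proj('top',[W(-70,14,153),W(-70,0,151)]),proj('side',[W(-70,14,153),W(-70,0,151)]))
E
```

```text
[506.68156265 324.55149133   3.42517588] [505.95249223 324.38500499   2.5       ]
0.08734702013578077 98.26091051101685
18.175 0.08805378234098205 [490.8184954  -11.96095769 147.41500881] [490.98378822 -12.47622484 147.66101643]
[[349.35754945 249.37565066]
 [355.79646152 250.45519401]] [[358.45273353 211.04688708]
 [363.64058371 209.87825007]]
```

View pics/pre.png

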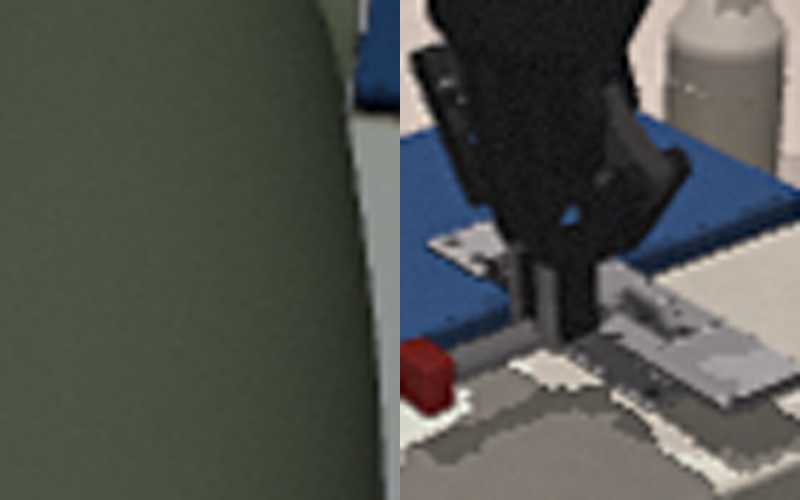

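The side view shows the red head at crop (425,375) and the shank running into the fingers at the hasp's edge. The nose is hidden behind the fingers, and the arm blocks the top view. I'll check the head's measured pixels against the prediction to see where the pin sits in the hand.

```bash
cat > chk.py <<'E'
from h import *
from scipy.optimize import least_squares
box=np.array([(x,y,z) for x in(-14,0) for y in(-11,11) for z in(-11,11)],float)
def redmask(i,x,y,w,h):
    i=i.astype(int); m=np.zeros(i.shape[:2],np.uint8); b=i[y:y+h,x:x+w]
    m[y:y+h,x:x+w]=(b[...,2]>1.8*np.maximum(b[...,1],b[...,0]))&(b[...,2]>50); return m
def cen(m): M=cv2.moments(m,True); return np.array([M['m10']/M['m00'],M['m01']/M['m00']]),M['m00']
def pred(n,nose,Rp):
    H=cv2.convexHull(proj(n,np.array(nose)+Rp.apply(box-[80,0,0])).astype(np.float32)); M=cv2.moments(H); return np.array([M['m10']/M['m00'],M['m01']/M['m00']]),M['m00']
if __name__=='__main__':
    I=cv2.imread('pics/pre_side.png'); m=redmask(I,300,205,60,50); print('meas',cen(m),cv2.boundingRect(m))
    Rp=R.from_euler('z',CY-np.pi/2)
    for d in(14,20): print(d,pred('side',W(-70,d,153),Rp))
    H=proj('side',np.array(W(-70,14,153))+Rp.apply(box-[80,0,0])); print(H.min(0),H.max(0))
    s=bot.get_state(); tp=s['tcp_pos']; print('pts on axis 0,39,61,80 from head:',proj('side',[W(-70,94-k,153) for k in(0,39,61,80)]).round(1))
E
python3 chk.py
```

```text
meas (array([323.8490566 , 224.73584906]), 106.0) (319, 219, 11, 13)
14 (array([324.31401344, 224.1360351 ]), 155.50898348120973)
20 (array([321.84094081, 225.08348503]), 156.1755221686326)
[318.11181137 216.02629504] [330.4244434  232.33887946]
pts on axis 0,39,61,80 from head: [[327.1 223. ]
 [342.7 217.1]
 [351.2 213.8]
 [358.5 211. ]]
```

The head lies within 1 px of the prediction, so the pin is held as planned. Now I'll press the hasp down with the shank beside the staple, then slide the pin in.

Run:
```python
from h import *
p,r=tool_for(W(-70,6.5,150)); bot.movel(p,r,max_speed=60)
f0=bot.get_state()['contact_force']
p,r=tool_for(W(-70,6.5,132.5)); h=bot.movel(p,r,max_speed=25,threshold=15)
s=bot.get_state(); print(h,s['t'],(s['tcp_pos']-p).round(2),(s['contact_force']-f0).round(1),s['wrist_torque'].round(2))
```

```text
True 19.1667 [1.53 0.37 3.67] [-3.1  1.7 13.9] [0.34 0.55 0.19]
```

Run:
```python
from chk import *
I=imaging.capture('side'); cv2.imwrite('pics/press_side.png',I); T=imaging.capture('top')
s=bot.get_state(); print((s['tcp_pos']).round(1),s['contact_force'].round(1), s['wrist_torque'].round(2))
m=redmask(I,300,205,60,60); print(cen(m),pred('side',W(-70,6.5,136.2),R.from_euler('z',CY-np.pi/2)))
show('press',[(I,(300,165,100,75),(800,600))])
```

```text
[491.1 -19.4 130.9] [-2.1 -0.3 13.4] [0.27 0.47 0.2 ]
(array([325.27184466, 232.5631068 ]), 103.0) (array([327.46276031, 230.08480777]), 151.43289689160883)
```

View pics/press.png

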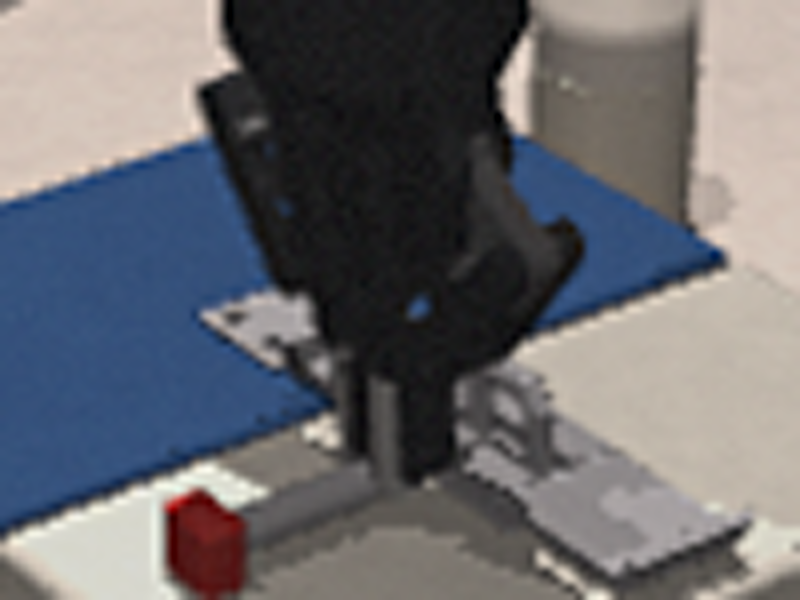

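The lid is mostly down and the staple's open eye shows at crop (505,405). The head dropped about 2.5 px, so the pin has tilted nose-up by about 0.08 rad in the grip. I'll grip harder, tilt the tool to level the pin, press to full depth and re-measure.

Run:
```python
from chk import *
bot.grip(0.0,120)
p,r=tool_for(W(-70,6.5,132.2),.08); h=bot.movel(p,r,max_speed=25,threshold=15)
s=bot.get_state(); print(h,s['t'],(s['tcp_pos']-p).round(2),s['contact_force'].round(1),s['orientation'].round(3),r.round(3))
I=imaging.capture('side'); cv2.imwrite('pics/press2.png',I); m=redmask(I,300,205,60,60); print(cen(m))
# fit head centroid -> (tilt, slide) with pad centre fixed from tcp
d=s['tcp_pos']-p
for t in(-.05,0,.05,.1):
    pad=W(-70,36.5,134.6)+d; Rp=R.from_euler('xyz',[0,-t,CY-np.pi/2]); print(t,pred('side',pad+Rp.apply([30,0,0]),Rp)[0].round(1))
```

```text
False 19.7333 [ 5.1  -0.56  4.  ] [ 1.9  0.6 30.4] [-3.131  0.01  -1.76 ] [ 3.142  0.007 -1.759]
(array([323.07070707, 233.03030303]), 99.0)
-0.05 [325.8 226.8]
0 [325.8 228.1]
0.05 [325.9 229.2]
0.1 [326.  230.4]
```

The head has dropped further (233 px row) and the force is 30 N. The shank is pivoting in the pads until the head rests on the deck. The lever arm is too long, so I'll change the plan:

1. Set the pin down on the deck.
2. Re-grip nearer the nose with the fingertips at shank-bottom level, so the fingertips themselves press the hasp down.
3. Feed the pin in by short strokes.

Run:
```python
from chk import *
s=bot.get_state(); p0=s['tcp_pos']; bot.movel(p0+[0,0,35],max_speed=120)
o=[np.pi,0,CY-np.pi/2]
bot.movel(W(-70,62,165),o,max_speed=120)
print(bot.movel(W(-70,62,124.5),max_speed=40,threshold=4)); print(bot.get_state()['tcp_pos'].round(1))
bot.grip(.35); bot.movel(W(-70,62,200),max_speed=200); bot.move_ptp([400,200,250],o)
for n in('top','side'): cv2.imwrite(f'pics/deck_{n}.png',imaging.capture(n))
a=cv2.imread('pics/deck_top.png');b=cv2.imread('pics/deck_side.png'); print(bot.get_state()['t'])
show('deck',[(a,(290,215,80,90),(400,450)),(b,(295,160,100,112),(400,450))])
```

```text
True
[494.1   5.3 140.8]
23.1
```

View pics/deck.png

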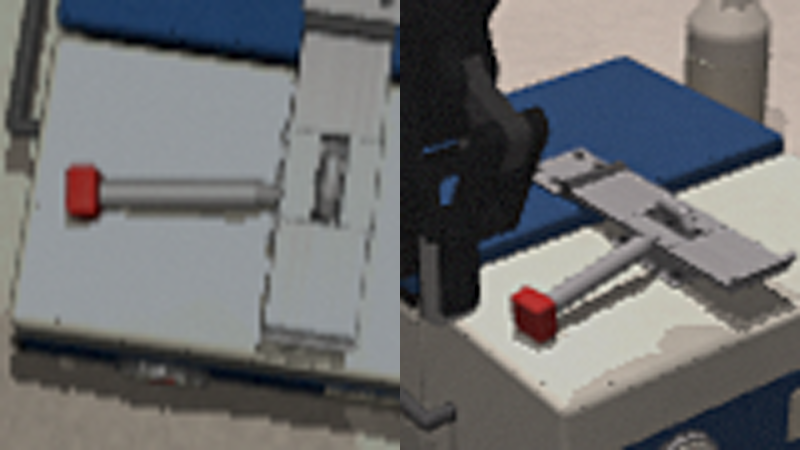

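The pin lies on the deck with its head at top px about (306,253) and its nose at about (346,254), propped nose-up against the hasp's edge. I'll fit its full pose so I can re-grip at s=60.

```bash
cat > fit2.py <<'E'
from chk import *
def fit(ft,fs,nt,ns,rt,rs):
    ct,cs=cen(redmask(cv2.imread(ft),*rt))[0],cen(redmask(cv2.imread(fs),*rs))[0]
    def f(v):
        Rp=R.from_euler('xyz',[0,v[3],v[4]]); return np.r_[pred('top',v[:3],Rp)[0]-ct,pred('side',v[:3],Rp)[0]-cs,proj('top',v[:3])[0]-nt,proj('side',v[:3])[0]-ns]
    r=least_squares(f,[*W(-70,22,137),0,CY-np.pi/2],x_scale=[1,1,1,.01,.01],diff_step=1e-5); return r.x,r.fun
if __name__=='__main__':
    v,e=fit('pics/deck_top.png','pics/deck_side.png',(290+279/5,215+193/5),(295+254/4,160+241/4.018),(295,240,25,30),(318,225,25,25))
    l=R.from_euler('z',-CY).apply(v[:3]-W(0,0,0)); print('nose',v.round(3),'local',l.round(1),'yaw rel',v[4]-CY+np.pi/2,e.round(1))
    Rp=R.from_euler('xyz',[0,v[3],v[4]]); print('head c',(v[:3]+Rp.apply([-87,0,0])).round(1),'staple top/side',proj('top',W(-70,0,151)),proj('side',W(-70,0,151)))
E
python3 fit2.py
```

```text
nose [ 4.79427e+02 -3.53530e+01  1.36719e+02 -6.10000e-02 -1.64200e+00] local [-77.1  19.  136.7] yaw rel 0.11639078712287265 [ 0.2  0.5 -0.7 -0.   0.4  0.   0.  -0.1]
head c [485.6  51.3 131.4] staple top/side [[355.79646152 250.45519401]] [[363.64058371 209.87825007]]
```

```bash
cat > g2.py <<'E'
from chk import *
NV=np.array([479.43,-35.35,136.72]); RP=R.from_euler('xyz',[0,-.061,-1.642]); OFF=np.array([-20,0,-7.])  # TCP in nose frame (pin axes; z up)
RT=RP*R.from_euler('x',np.pi)
def tool(nose,pitch=0.,off=OFF):
    Rp=R.from_euler('xyz',[0,pitch,CY-np.pi/2]); return np.array(nose)+Rp.apply(off),(Rp*R.from_euler('x',np.pi)).as_euler('xyz')
def goto(p,rot=None,v=40,th=None,n=2):
    c=np.zeros(3)
    for k in range(n):
        h=bot.movel(p+c,rot,max_speed=v,threshold=th); s=bot.get_state(); c[:2]+=(p-s['tcp_pos'])[:2]; 
        if h: break
    print('hit' if h else '',round(s['t'],2),'err',(s['tcp_pos']-p).round(2),'F',s['contact_force'].round(1),'op',round(s['opening'],3)); return h
def head(nose,pitch=0):
    I=imaging.capture('side'); m=redmask(I,295,205,80,60); print('head meas',cen(m)[0].round(1),'pred',pred('side',nose,R.from_euler('xyz',[0,pitch,CY-np.pi/2]))[0].round(1)); return I
E
python3 - <<'E'
from g2 import *
p=NV+RP.apply(OFF); o=RT.as_euler('xyz')
bot.move_ptp(p+[0,0,60],o); goto(p,o,v=80,th=12)
bot.grip(0,120); goto(p+[0,0,35],o,v=100,n=1)
q,r=tool(W(-70,12,165)); goto(q,r,v=80,n=2); head(W(-70,12,165))
q,r=tool(W(-70,6,150)); goto(q,r,v=60)
q,r=tool(W(-70,6,133)); goto(q,r,v=25,th=13,n=1)
s=bot.get_state(); e=s['tcp_pos']-q; n=W(-70,6,133)+e; I=head(n); cv2.imwrite('pics/p3.png',I)
E
```

```text
25.19 err [-0.09 -0.15  0.41] F [ 0.9 -0.7  0.4] op 0.351
 26.03 err [-0.02  0.04 -0.14] F [-0.1 -0.2 -0.7] op 0.088
 26.59 err [ 0.5   0.91 -0.05] F [-0.3 -0.2 -0.9] op 0.085
head meas [324.6 219. ] pred [325.1 218.6]
 27.32 err [0.77 0.08 0.18] F [-0.5  0.4 -1.7] op 0.088
hit 27.92 err [-0.51  0.28  2.35] F [-2.5  1.5  7.4] op 0.083
head meas [328.2 231. ] pred [327.8 230.5]
```

The grip is holding: the head is within 0.5 px of the prediction, the hasp is down and the axis is at about 135 mm. Advancing into the eye.

Run:
```python
from g2 import *
for y in(2,-4.5):
    q,r=tool(W(-70,y,133.8)); h=goto(q,r,v=25,th=18,n=1)
    if h: break
s=bot.get_state(); n=W(-70,y,133.8)+s['tcp_pos']-q; I=head(n); cv2.imwrite('pics/p4.png',I)
```

```text
hit 28.19 err [0.24 4.07 1.62] F [-2.   2.8  8.2] op 0.086
head meas [328.3 230.8] pred [327.8 230.5]
```

Run:
```python
from g2 import *
for y in(4,2,0,-2,-4.5):
    q,r=tool(W(-70,y,134.3)); h=goto(q,r,v=15,th=30,n=1)
    if h: break
s=bot.get_state(); n=W(-70,y,134.3)+s['tcp_pos']-q; I=head(n); cv2.imwrite('pics/p4.png',I)
show('in1',[(I,(300,165,100,75),(800,600))])
```

```text
28.52 err [-0.03  1.92  0.91] F [-4.3  6.7 13. ] op 0.089
 28.8 err [0.52 2.73 1.01] F [-2.7 10.  13.4] op 0.086
 29.08 err [1.09 2.75 1.12] F [-1.6  8.8 12.2] op 0.088
 29.37 err [1.48 2.45 1.16] F [-0.5  8.6 11.3] op 0.087
 29.68 err [1.79 2.25 1.22] F [ 0.3  8.3 11.2] op 0.08
head meas [330.9 229.1] pred [330.5 228.8]
```

View pics/in1.png

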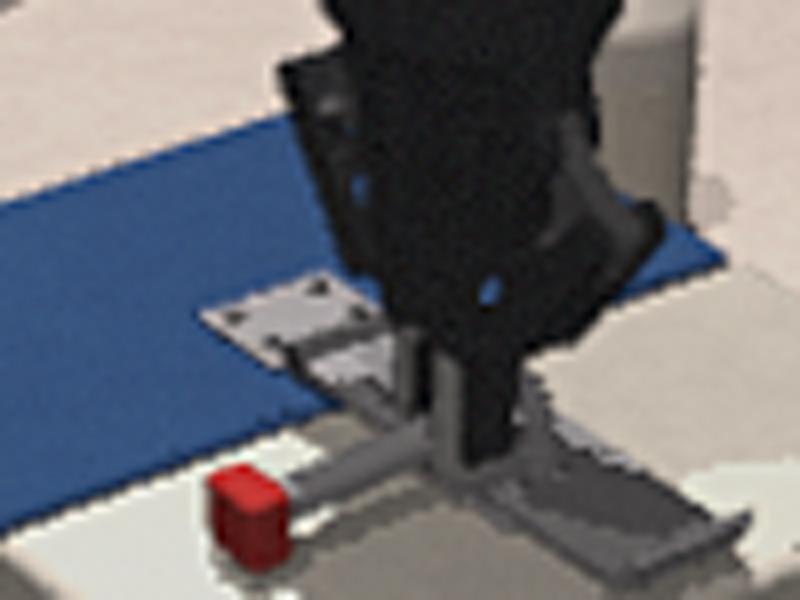

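The pin's nose is in the eye at local y ≈ −2, and the head agrees with the prediction to 0.5 px. I'll continue with short strokes: loosen while the fingertips still hold the hasp down, step back, re-grip and push.

Run:
```python
from g2 import *
def mv(y,z,v=25,th=30): q,r=tool(W(-70,y,z)); return goto(q,r,v=v,th=th,n=1),q
mv(-7,134,20)
s=bot.get_state(); ya=R.from_euler('z',-CY).apply(s['tcp_pos']-W(0,0,0))[1]-20; print('virtual nose y',ya)
mv(-6.5,133,20)
bot.grip(.17); I=head(W(-70,ya,135.5)); print(bot.get_state()['contact_force'].round(1),bot.get_state()['tcp_pos'].round(1))
mv(5,133,30)
bot.grip(0,120); I=head(W(-70,ya,135.5)); s=bot.get_state(); print(s['opening'],s['contact_force'].round(1))
mv(-1,133.6,20); h,q=mv(-7,133.6,20)
I=head(W(-70,ya-11,135.5)); cv2.imwrite('pics/p5.png',I)
show('in2',[(I,(300,165,100,75),(800,600))])
```

```text
30.01 err [2.14 2.94 1.49] F [ 0.2 10.6 13. ] op 0.088
virtual nose y -3.708816903087275
 30.26 err [2.12 2.51 2.37] F [-1.5 10.6 20.4] op 0.084
head meas [331.7 230.1] pred [331.6 228.8]
[ 0.7  5.9 14.3] [488.3 -40.5 128.1]
 31.08 err [ 2.26 -3.4   2.02] F [-2.  -7.8 13.9] op 0.171
head meas [331.  230.1] pred [331.6 228.8]
0.08538579032134508 [-2.6 -5.6 17. ]
 31.82 err [2.91 1.77 1.88] F [ 1.3  7.8 13.4] op 0.084
 32.27 err [3.1  2.24 1.94] F [ 1.7  8.  14.5] op 0.08
head meas [333.9 228.8] pred [335.9 227.1]
```

View pics/in2.png

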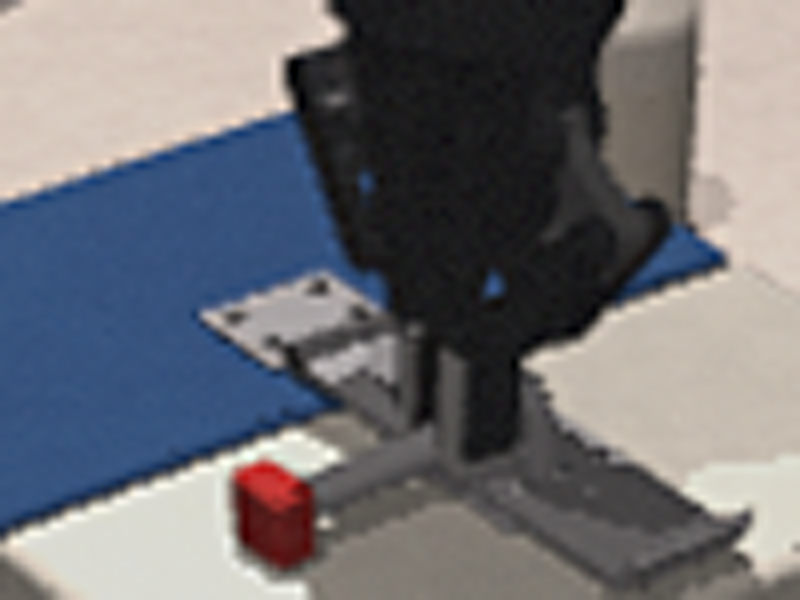

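The pin moved in by about 7 mm, with the head now at px (334,229) and level. Two more strokes.

Run:
```python
from g2 import *
def mv(y,z,v=25,th=35): q,r=tool(W(-72,y,z)); return goto(q,r,v=v,th=th,n=1)
for k in range(2):
    bot.grip(.17); mv(10,133,40); bot.grip(0,120); mv(-8,133.6,30)
    head(W(-70,-18-8*k,135.5))
```

```text
33.15 err [ 2.34 -0.42  1.07] F [2.1 0.4 6.1] op 0.174
hit 33.85 err [ 4.79 16.35  0.89] F [0.3 3.5 5.5] op 0.081
head meas [335.3 229. ] pred [337.2 226.5]
 34.39 err [ 0.76  0.59 -0.02] F [2.2 1.9 1.3] op 0.166
hit 35.06 err [ 3.64 18.38 -0.05] F [0.7 5.1 3.7] op 0.092
head meas [335.6 226.9] pred [340.4 225.3]
```

The pin has risen with the seal (head row 229→227), so it looks clamped, and the fingers are now bumping the hasp's edge. I'll release, check numerically that it stays put, then push the head.

Run:
```python
from g2 import *
bot.grip(.35); head(W(-70,-14,136.5)); s=bot.get_state(); bot.movel(s['tcp_pos']+[0,0,70],max_speed=200)
bot.grip(0.0,60); q,r=tool(W(-70,0,0)); bot.move_ptp(W(-70,130,200),r); I=head(W(-70,-14,136.5)); T=imaging.capture('top'); cv2.imwrite('pics/rel_top.png',T); cv2.imwrite('pics/rel_side.png',I)
m=redmask(T,285,235,60,40); print('top',cen(m),pred('top',W(-70,-14,136.5),R.from_euler('z',CY-np.pi/2)))
print(bot.get_state()['t'])
from scipy.optimize import least_squares
ct=cen(m)[0]; cs=cen(redmask(I,295,205,80,60))[0]
def f(v):
    Rp=R.from_euler('xyz',[0,v[3],CY-np.pi/2+v[4]]); n=W(*v[:3]); return np.r_[pred('top',n,Rp)[0]-ct,pred('side',n,Rp)[0]-cs]
# yaw,pitch tied so that axis passes through the eye (x=-70, z free): solve head-centre local position
g=lambda v: np.r_[pred('top',W(*v)+R.from_euler('z',CY-np.pi/2).apply([87,0,0]),R.from_euler('z',CY-np.pi/2))[0]-ct,pred('side',W(*v)+R.from_euler('z',CY-np.pi/2).apply([87,0,0]),R.from_euler('z',CY-np.pi/2))[0]-cs]
rr=least_squares(g,[-70,73,136],diff_step=1e-5); print('head centre local',rr.x.round(1),rr.fun.round(1))
```

```text
head meas [335.6 226.4] pred [335.6 226.7]
head meas [335.7 226.4] pred [335.6 226.7]
top (array([321.53333333, 247.        ]), 45.0) (array([321.92996118, 246.95256637]), 78.62904979824089)
36.975
head centre local [-70.6  73.7 138. ] [ 0.1  0.1 -0.1 -0. ]
```

The pin stays put when released. Head centre is at local (−70.6, 73.7, 138), level and in line with the eye. Pushing the head home.

```bash
cat >> g2.py <<'E'
def yl(): return R.from_euler('z',-CY).apply(bot.get_state()['tcp_pos']-W(0,0,0)).round(2)
def hc():
    T=imaging.capture('top'); I=imaging.capture('side'); Rp=R.from_euler('z',CY-np.pi/2); mt,ms=redmask(T,285,225,90,50),redmask(I,295,195,100,70)
    print('areas',mt.sum(),ms.sum())
    if mt.sum()<10: print(cen(ms)[0]); return
    g=lambda v: np.r_[pred('top',W(*v)+Rp.apply([87,0,0]),Rp)[0]-cen(mt)[0],pred('side',W(*v)+Rp.apply([87,0,0]),Rp)[0]-cen(ms)[0]]
    r=least_squares(g,[-70,40,136],diff_step=1e-5); print('head centre',r.x.round(1),r.fun.round(1))
E
python3 - <<'E'
from g2 import *
q,r=tool(W(0,0,0)); bot.movel(W(-70.5,108,129),r,max_speed=150); print(yl())
for k in range(4):
    h=bot.movel(W(-70.5,42,129),max_speed=40,threshold=25); s=bot.get_state(); print(h,yl(),s['contact_force'].round(1),round(s['t'],2))
    if not h or yl()[1]<48: break
I=head(W(-70,-60,136.5))
E
```

```text
[-70.03 107.51 129.48]
False [-70.71  44.99 128.53] [ 3.4 10.3 -4.6] 39.42
head meas [356.1 220.1] pred [353.4 219.8]
```

Run:
```python
from g2 import *
h=bot.movel(W(-70.5,38.5,129),max_speed=20,threshold=18); s=bot.get_state(); print(h,yl(),s['contact_force'].round(1),round(s['t'],2))
h=bot.movel(W(-70.5,36.5,129),max_speed=20,threshold=25); s=bot.get_state(); print(h,yl(),s['contact_force'].round(1),round(s['t'],2))
bot.movel(W(-70.5,75,129),max_speed=150); bot.movel(W(-70.5,110,230),max_speed=200); q,r=tool(W(0,0,0)); bot.move_ptp([380,220,300],r); hc(); print(bot.get_state()['t'])
```

```text
False [-70.57  44.1  128.67] [ 4.9 18.2 -4.3] 39.79
False [-70.63  43.99 128.66] [ 6.4 23.8 -3.8] 40.04
areas 62 105
head centre [-71.6  26.3 137.4] [ 0.1  0.1 -0.2 -0. ]
42.1167
```

The head is hard home: the tool stalled at y = 44.0 as the force rose from 18 to 24 N. The measured head centre is at y = 26.3 against 27 expected. The arm is clear, so I'm handing in.

```bash
python3 -c "
from bench import bot
print(bot.sign_off())"
```

```text
the job is handed in; nothing more can be done
None
```

The chest is locked and the job was handed in at about 42 s: the hasp is over its staple, the red-headed pin is pushed in until it stopped hard, and the arm is clear and never went near the slide box, jar or bottle.

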